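Reject one cuvette and hold the other in the photometer beam

TASK

Two glass cells stand in the small stands. First set the cell with the round button on its cover upright into the pocket of the aluminium reject nest, fully home, and let it go; then take the cell with the long bar on its cover and hold it in the photometer's light path: upright, midway between the two nozzles, the beam passing through the middle of both clear end windows and square to them. Grip the cells by their white frosted sides only, never touching the clear windows or the cover, tip neither of them, leave the other things on the bench where they are, and finish still holding the cell in the beam, clear of the instrument.

Things in the scene. Friction and masses are not known exactly. Their poses are not given: they have to be found in the camera images.
- bar_cell_center (a point): Centre (30 mm above the underside) of the bar cell, the one to measure: glass cell 20 (x) by 50 (y) by 60 mm tall, 55 to 110 g, upright and loose in a stand. Its 50 by 60 mm sides facing +x and -x are white frosted, to be gripped; its ends facing +y and -y are the clear windows. On its black cover a steel bar, 44 long along y, 6 wide, 8 high (68 mm in all).
- button_cell_center (a point): Centre (30 mm above the underside) of the button cell, the reject: glass cell 20 (x) by 50 (y) by 60 mm tall, 55 to 110 g, upright and loose in a stand. Its 50 by 60 mm sides facing +x and -x are white frosted, to be gripped; its ends facing +y and -y are the clear windows. On its black cover a round steel button 15 across, 8 high (68 mm in all).
- bar_cell: The bar cell as a body; origin at the centre of its underside, axes as its centre point.
- button_cell: The button cell as a body; origin at the centre of its underside, axes as its centre point.
- bar_cell_windows: The two clear windows of the bar cell, 16 wide and 52 tall in its ends; not to be touched. Origin at the centre of the cell's underside.
- button_cell_windows: The two clear windows of the button cell, 16 wide and 52 tall in its ends; not to be touched. Origin at the centre of the cell's underside.
- bar_cell_cover: The black cover with bar tag of the bar cell, 15 mm wide, from 56 to 68 mm above the underside; not to be touched. Origin at the centre of the cell's underside.
- button_cell_cover: The black cover with round button tag of the button cell, 15 mm wide, from 56 to 68 mm above the underside; not to be touched. Origin at the centre of the cell's underside.
- stand_a_floor (a point): First stand: low fixed grey block 50 (x) by 80 (y) by 14 mm high with an oblong pocket along its y, 8 mm deep, that holds one cell upright; this point is the centre of the pocket floor, 6 mm above the bench. Either cell may stand in it, at the same yaw as the stand within about 0.05 rad.
- stand_b_floor (a point): Second stand: low fixed grey block 50 (x) by 80 (y) by 14 mm high with an oblong pocket along its y, 8 mm deep, that holds one cell upright; this point is the centre of the pocket floor, 6 mm above the bench. Either cell may stand in it, at the same yaw as the stand within about 0.05 rad.
- nest_floor (a point): Reject nest: fixed aluminium block 90 (x) by 120 (y) by 20 mm high, four 2 mm screw heads at the corners, one empty pocket 26 (x) by 56 (y), 10 mm deep, chamfered. This point is the centre of the pocket floor, 10 mm above the bench; a seated cell has its long y axis along the nest's y (either way round) and its centre 30 mm above this point.
- beam_mid (a point): Middle of the photometer's light path: the beam runs horizontally along this point's y axis, 80 mm above the bench, between two dark 28 mm nozzles whose tips stand 120 mm apart (60 mm either side of this point); z is up. The cell's y axis goes along this y, either way round.
- photometer: Photometer, fixed: base plate 80 (x) by 250 (y) by 10 mm, grey lamp house at +y and black detector house at -y, both 62 by 48 mm and reaching 104 mm above the bench (inner faces 73 mm from the middle). Origin at the centre of its underside, right below the light path's middle.
- sample_3: Bystander: small white sample bottle, 36 mm across, 70 high, upright; origin at its underside.
- marker_0: Bystander: marker pen lying, 130 mm long along its y, 16 wide; origin at the middle of its underside.
- filter_1: Bystander: round white inline filter, 48 mm across, 46 high; origin at its underside.
- filter_2: Bystander: round white inline filter, 48 mm across, 46 high; origin at its underside.
- spanner_1: Bystander: spanner lying flat, 158 mm long along its y, 29 wide, 7 thick; origin at the middle of its underside.
- driver_1: Bystander: screwdriver lying, 183 mm long along its y, 29 wide, 26 high; origin at the middle of its underside.
Things that resemble listed ones, but are neither listed nor needed, are in the scene too. Leave any turquoise look-alike of the bar_cell alone.

How it is judged:
By the outcome, as a careful person would: the job done as asked, in the order asked, and still so for the second after the job is handed in, while the arm keeps its last pose, push and grip.
It also fails if it takes over 61 s, if anything falls off the work surface, if the arm or the gripper's body presses on something with over 40 N, if the wrist force passes 120 N, or if a joint passes its speed limit or range.

ROBOT

A 7-joint arm with a two-finger parallel gripper is mounted at the origin on a cart in front of the work surface, level with it; the furniture and walls round the work are solid. World frame = base frame: x ahead of the robot, y to its left, z up, the work surface at z = 0. Lengths are in mm, angles in rad, forces in N, time in s.
With the tool pointing down it reaches from about 400 to 875 mm from the base axis. Payload 4.4 kg.
Tool frame: the origin (TCP) lies midway between the tips of the shut fingers; the grasp point (between the pads) lies 19 mm behind it; z points along the fingers, y is the line along which they close (so a half turn about z gives the same grasp; the last joint's range is limited). The gripper opens to 85 mm and grips with 20 to 120 N. Pads are 22 mm wide; open, the fingers measure 114 mm over their backs; the gripper's body (76 mm by 85 mm) begins 54 mm behind the grasp point. The pads swing forward as they close: fully open they stand 13 mm farther back than shut.
Start: joints at [-0.066, 0.628, 0.038, 1.517, -0.027, 0.996, -0.02], TCP at [650.014, 0.027, 231.313] pointing down, gripper open.
Joint ranges: [-3.06, 3.06], [-0.37, 2.12], [-1.25, 1.32], [0.18, 2.47], [-1.1, 4.24], [0.23, 1.98], [-2.94, 2.94]. Speed limits (rad/s): [2.57, 2.57, 3.14, 3.14, 3.14, 3.14, 3.14].

INTERFACE

Orientations are given as [roll, pitch, yaw] about the fixed x, y, z axes, in that order (R = Rz(yaw) Ry(pitch) Rx(roll)).
In Python, from rig import ctrl, vision gives the robot as it stands. The module is installed in compiled form; this text tells all that it offers.
- The arm moves only by the shell command python3 -m inch 'ROWS'. ROWS is JSON, a list of rows, each an object with "linear": the shift along the tool's x, y, z in m, a list of three; "dr": the turn, a rotation vector about the tool's x, y, z in degrees, a list of three; "hand": the finger opening in m, from 0 to 0.0854. In form: [{"linear": [dx, dy, dz], "dr": [rx, ry, rz], "hand": hand}, ...]. A call has exactly 5 rows; each row is the pose to reach, as a shift and turn from the pose commanded when the call began, along the tool's axes at that moment; what a row does not reach only later rows make up. A row lasts 1/8 s, in which the tool goes at most 62.5 mm and 10.7 degrees, less where a joint would pass 70% of its speed; a pose out of reach is approached as far as the arm can. A call with a gripper value outside its range is refused whole. The fingers move at their own pace and stop on an object; the grip force is fixed at half the most. Time passes only in rows, so rows that repeat a pose let the fingers close, or fill a call up. It gives the time, the measured TCP pose, the force, the opening and the grip force at its end, in the units of the state.
- ctrl.observe(): the state, without advancing time (a new reading comes with each control period).
- vision.read_camera(name): name is "scene" or "side" or "wrist"; returns the picture (384x512x3 uint8, red, green, blue); there is no depth.
- vision.calibration(name): a dict with "vertical_fov" (degrees; the focal length in pixels is half the picture's height over the tangent of half this angle, whatever the lens; pixels are square), "cx", "cy" (the principal point, pixels), "R" (3x3) and "t" (3): a world point X has camera coordinates R X + t. Camera axes: x right, y down, z forward; pixel columns grow to the right and rows downward; lengths in mm; the calibration is good to about 2 mm. A picture is of the moment at which its call begins: read the wrist's pose just before it. calibration takes no time and is no camera call; for the wrist camera it gives the pose at the moment of the call.
- ctrl.job_done(): hands the job in; it is judged then, once.
The state is a dict: "t": time; "q": joint angles; "dq": joint speeds; "tau": joint torques, N m; "tcp_pos": TCP position; "orientation": TCP orientation; "wrist_force": force on the tool from outside, world axes, zero at the start; "torque": the same for the moment, N m; "gripper_width": finger opening in mm; "finger_force": force on a finger pad.
Only numpy, scipy, OpenCV 4.12 (cv2) and the standard library are available. Lean on these libraries where they do the work, as an engineer would, in place of code of your own. Each camera call takes 0.05 s, during which the arm holds its last target. There are 200 camera calls.

## Working session

There is one attempt and no reset: what is moved stays moved. The work goes in short steps, Python scripts to look and compute and a shell command to move; the robot and the scene stay as the last step left them, time stands still between calls to the robot, and variables do not carry over. Pictures are saved under pics/ and viewed, at most 10 in all, crops included, and the job is handed in when it is done.

```bash
mkdir -p pics
cat > h.py <<'E'
import numpy as np, cv2
from rig import ctrl, vision
def snap(n,fn):
    c=vision.calibration(n); im=vision.read_camera(n)
    cv2.imwrite('pics/'+fn,cv2.cvtColor(im,cv2.COLOR_RGB2BGR)); np.savez('pics/'+fn+'.npz',im=im,**{k:np.array(c[k]) for k in ['vertical_fov','cx','cy','R','t']})
    return im,c
def load(fn):
    d=np.load('pics/'+fn+'.npz'); return d['im'],{k:d[k] for k in ['vertical_fov','cx','cy','R','t']}
def ray(c,u,v):
    f=192/np.tan(np.radians(float(c['vertical_fov']))/2); R=np.array(c['R']);t=np.array(c['t'])
    return -R.T@t, R.T@np.array([(u-c['cx'])/f,(v-c['cy'])/f,1.])
def onz(c,u,v,z):
    o,d=ray(c,u,v); return o+d*(z-o[2])/d[2]
def proj(c,X):
    f=192/np.tan(np.radians(float(c['vertical_fov']))/2); p=np.array(c['R'])@np.array(X)+np.array(c['t']); return f*p[0]/p[2]+c['cx'],f*p[1]/p[2]+c['cy']
E
python3 - <<'E'
from h import *
for n in ['scene','side','wrist']:
    im,c=snap(n,n+'0.png'); print(n,c)
a=load('scene0.png')[0]
s=ctrl.observe(); print(s)
E
```

```text
scene {'vertical_fov': 57.42222367835821, 'cx': 253.64750361665105, 'cy': 189.56112491847247, 'R': array([[-0.45886506, -0.8882235 ,  0.02240238],
       [-0.4867625 ,  0.23021331, -0.84265301],
       [ 0.74330688, -0.39756867, -0.53799074]]), 't': array([256.41276349, 332.20710407, 757.38021133])}
side {'vertical_fov': 42.856894304291885, 'cx': 256.8097342897975, 'cy': 201.32697597126685, 'R': array([[ 0.92926145, -0.36940326, -0.00379327],
       [-0.22521631, -0.55834944, -0.79845069],
       [ 0.29283232,  0.74282376, -0.60204826]]), 't': array([-475.31318094,  200.06937707, 1516.31938834])}
wrist {'vertical_fov': 69.12913652657832, 'cx': 259.2699174829019, 'cy': 193.18421897998542, 'R': array([[ 9.99997181e-01,  5.01847037e-04, -2.32073432e-03],
       [ 1.11793579e-03, -9.61806111e-01,  2.73729348e-01],
       [-2.09472619e-03, -2.73731171e-01, -9.61803960e-01]]), 't': array([-648.90353264,  -36.05214688,  380.18754649])}
{'t': 0.15, 'q': array([-0.06578848,  0.62914425,  0.03847609,  1.51812051, -0.02699859,
        0.99629725, -0.01999737]), 'dq': array([-0.00129111, -0.0018644 ,  0.00177588, -0.00225373, -0.00042804,
       -0.00086423, -0.000514  ]), 'tau': array([ 2.19518879e-03, -5.63800478e+01,  1.22790758e+00, -1.93650573e+01,
        1.11919764e-02,  7.40401709e-03, -1.44664841e-05]), 'tcp_pos': array([6.49534731e+02, 8.99232232e-03, 2.30599678e+02]), 'orientation': array([-3.14014217e+00,  2.44915553e-05,  1.57076622e+00]), 'wrist_force': array([-0.64449862, -0.12836539, -0.54723595]), 'torque': array([0.0075233 , 0.02631085, 0.02086449]), 'finger_force': 0.0, 'gripper_width': 85.66931725381015}
```

View pics/scene0.png

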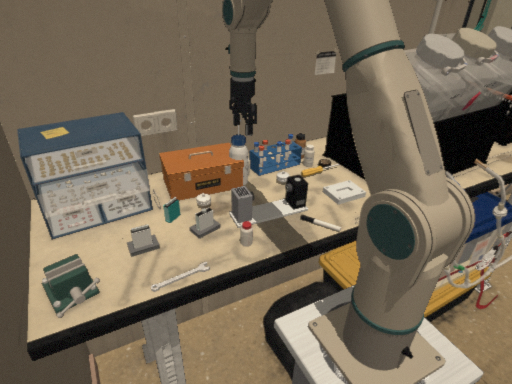

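View pics/side0.png

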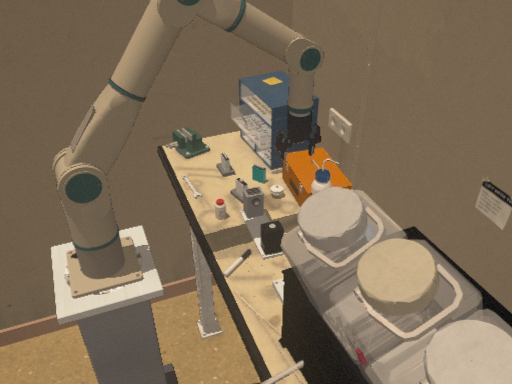

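View pics/wrist0.png

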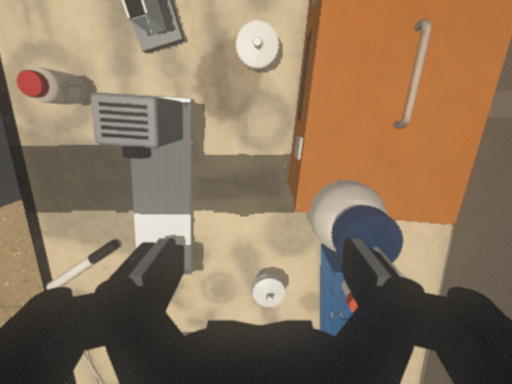

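The scene view shows two cells on stands, at about (143,238) and (205,222). A turquoise look-alike is at (172,210), the photometer spans (240,205) to (297,190), and a white block that could be the nest is at (345,190). Next is one close crop to tell the cells apart and check the nest.

Run:
```python
from h import *
a,c=load('scene0.png'); b,d=load('side0.png')
cr=lambda im,x,y,w,h:cv2.resize(im[y:y+h,x:x+w],(400,300),interpolation=cv2.INTER_CUBIC)
o=np.vstack([np.hstack([cr(a,120,190,108,81),cr(a,280,160,108,81)]),np.hstack([cr(b,200,140,108,81),cr(b,220,230,108,81)])])
cv2.imwrite('pics/crop.png',o[:,:,::-1])
for n,u,v,z in [('143',143,232,70),('205',205,217,70),('nest',345,190,20),('lamp',241,190,104),('det',296,181,104)]: print(n,onz(c,u,v,z).round())
for n,u,v,z in [('f',223,157,70),('n',240,185,70),('lamp',254,193,104),('det',271,225,104)]: print(n,onz(d,u,v,z).round())
```

```text
143 [500. 368.  70.]
205 [491. 194.  70.]
nest [ 490. -328.   20.]
lamp [529.  62. 104.]
det [ 502. -121.  104.]
f [513. 358.  70.]
n [510. 157.  70.]
lamp [521.  49. 104.]
det [ 509. -126.  104.]
```

View pics/crop.png

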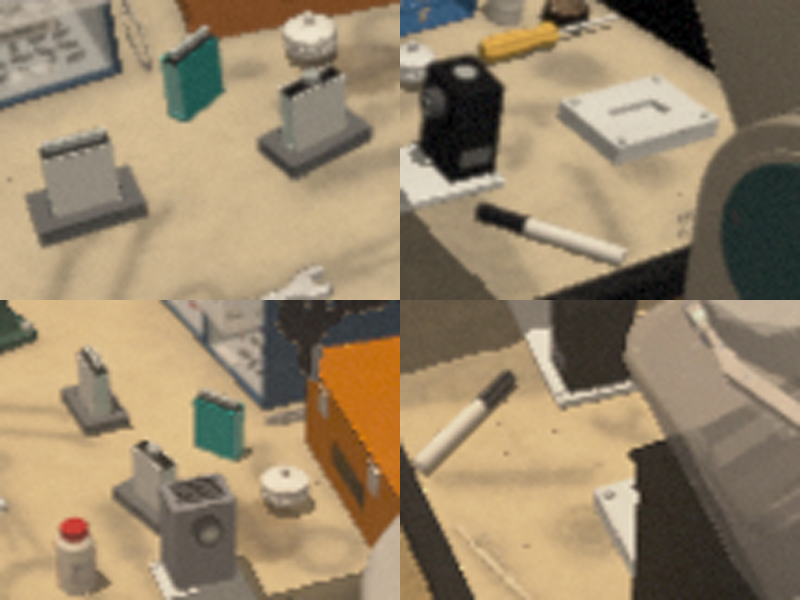

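The button cell is the near one, at (205,217), around x 495, y 180. The bar cell is the far one, at (143,232), around x 505, y 365. The turquoise block at (172,210) is the decoy. The nest is the white block at (345,190), around (490,-328). I'll move the wrist camera over both stands.

```bash
python3 -m inch '[{"linear":[0.052,-0.03,0],"dr":[0,0,0],"hand":0.06},{"linear":[0.104,-0.06,0],"dr":[0,0,0],"hand":0.06},{"linear":[0.156,-0.09,0],"dr":[0,0,0],"hand":0.06},{"linear":[0.208,-0.12,0],"dr":[0,0,0],"hand":0.06},{"linear":[0.26,-0.15,0],"dr":[0,0,0],"hand":0.06}]'; python3 -m inch '[{"linear":[0,0,0],"dr":[0,0,0],"hand":0.06},{"linear":[0,0,0],"dr":[0,0,0],"hand":0.06},{"linear":[0,0,0],"dr":[0,0,0],"hand":0.06},{"linear":[0,0,0],"dr":[0,0,0],"hand":0.06},{"linear":[0,0,0],"dr":[0,0,0],"hand":0.06}]'
python3 - <<'E'
from h import *
im,c=snap('wrist','w1.png'); s=ctrl.observe(); print(s['tcp_pos'],s['orientation'],s['wrist_force'])
E
```

```text
t: 0.78
tcp_pos: [498.8, 261.5, 231.2]
orientation: [-3.142, -0.0, 1.571]
wrist_force: [0.5, 0.7, -0.6]
gripper_width: 60.0
finger_force: 0.0
t: 1.4
tcp_pos: [500.5, 259.2, 231.3]
orientation: [3.142, 0.0, 1.569]
wrist_force: [-0.1, 0.1, 0.3]
gripper_width: 60.1
finger_force: 0.0
[500.36745219 259.40192712 231.30274318] [3.14157125e+00 4.11857354e-05 1.56951123e+00] [ 0.97939723 -0.50572897 -0.73107454]
```

View pics/w1.png

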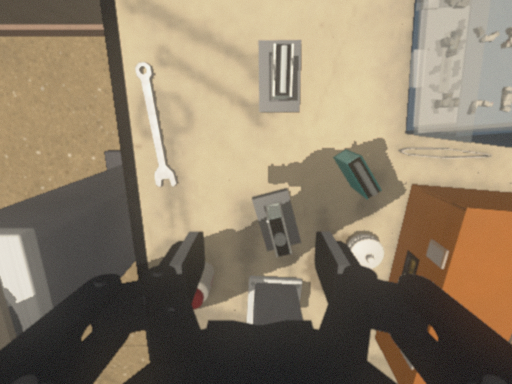

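The wrist view confirms the choice: the bar cell is at (283,70), the button cell at (277,232) and the turquoise decoy at (358,172). I'll take an enlarged crop to pick points.

Run:
```python
from h import *
im,c=load('w1.png')
cr=lambda x,y,w,h:cv2.resize(im[y:y+h,x:x+w],(400,600),interpolation=cv2.INTER_CUBIC)
o=np.hstack([cr(250,30,60,90),cr(246,178,60,90)])
cv2.imwrite('pics/crop2.png',o[:,:,::-1])
```

```text
(no output)
```

View pics/crop2.png

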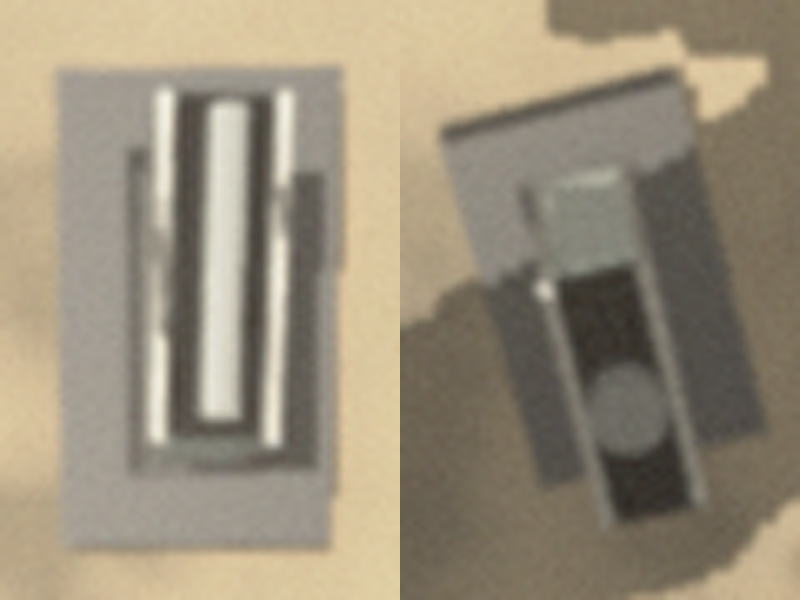

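Run:
```python
from h import *
im,c=load('w1.png')
k=60/400
def P(pts,ox,oy,z): return np.array([onz(c,ox+(x+.5)*k-.5,oy+(y+.5)*k-.5,z)[:2] for x,y in pts])
for n,pts,ox,oy,z in [('bar',[(153,90),(295,90),(285,445),(150,445)],250,30,66),('barstand',[(60,68),(342,68),(330,547),(66,547)],250,30,14),
 ('btn',[(141,285),(237,262),(306,505),(207,525)],246,178,66),('btn button',[(229,410)],246,178,74),('btn st',[(42,132),(278,75),(365,430),(145,485)],246,178,14)]:
    p=P(pts,ox,oy,z); print(n,p.round(1).tolist(),p.mean(0).round(1))
    if len(p)==4:
        d=p[0]+p[1]-p[2]-p[3]; print('yaw',np.arctan2(-d[0],d[1]).round(3),'len',np.linalg.norm(d)/2,'w',np.linalg.norm(p[1]+p[2]-p[0]-p[3])/2)
```

```text
bar [[513.7, 396.9], [535.0, 396.9], [535.1, 346.5], [513.9, 346.6]] [524.4 371.7]
yaw 0.002 len 50.325945444766376 w 21.251936386071396
barstand [[499.7, 411.8], [548.9, 411.8], [549.9, 331.5], [500.7, 331.6]] [524.8 371.7]
yaw 0.012 len 80.25590600642738 w 49.21321806860252
btn [[509.1, 207.6], [526.1, 211.9], [539.8, 164.2], [521.6, 160.1]] [524.2 185.9]
yaw 0.268 len 49.32041702418704 w 18.065433396185053
btn button [[524.6, 187.1]] [524.6 187.1]
btn st [[490.3, 220.3], [537.8, 232.2], [558.4, 154.1], [511.7, 141.3]] [524.6 187. ]
yaw 0.261 len 81.34243408996775 w 48.70624241621019
```

Button cell: (524.5, 187), yaw 15.2°. Bar cell: (524.5, 371.7), yaw about 0.4°. I'll move over the button cell and descend.

```bash
python3 -m inch '[{"linear":[-0.03,0.01,0.02],"dr":[0,0,-5],"hand":0.06},{"linear":[-0.06,0.02,0.05],"dr":[0,0,-10],"hand":0.06},{"linear":[-0.073,0.0245,0.08],"dr":[0,0,-15.2],"hand":0.06},{"linear":[-0.073,0.0245,0.1],"dr":[0,0,-15.2],"hand":0.06},{"linear":[-0.073,0.0245,0.1],"dr":[0,0,-15.2],"hand":0.06}]'
python3 - <<'E'
from h import *
im,c=snap('wrist','w2.png'); s=ctrl.observe(); print(s['tcp_pos'],s['orientation'],s['wrist_force'])
for z in (14,66): print(z, [tuple(np.round(proj(c,(524.5,187,z)),1))])
E
```

```text
t: 2.08
tcp_pos: [523.6, 186.3, 130.0]
orientation: [-3.138, 0.0, 1.835]
wrist_force: [0.5, -0.4, 0.8]
gripper_width: 60.2
finger_force: 0.0
[524.39459681 186.91555314 131.12679617] [-3.14070189e+00 -5.63685209e-05  1.83579698e+00] [ 0.7110881  -0.59436725  0.07360808]
14 [(np.float64(260.8), np.float64(188.5))]
66 [(np.float64(260.9), np.float64(205.6))]
```

View pics/w2.png

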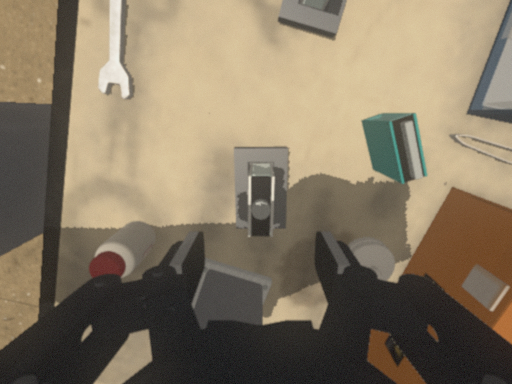

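The view shows the tool lined up over the button cell (button at (260,209)), with the bottle and filter clear of the fingers. Next I descend, then grip.

```bash
python3 -m inch '[{"linear":[0,0,0.03],"dr":[0,0,0],"hand":0.06},{"linear":[0,0,0.06],"dr":[0,0,0],"hand":0.06},{"linear":[0,0,0.09],"dr":[0,0,0],"hand":0.06},{"linear":[0,0,0.107],"dr":[0,0,0],"hand":0.06},{"linear":[0,0,0.107],"dr":[0,0,0],"hand":0.06}]'; python3 -m inch '[{"linear":[0,0,0],"dr":[0,0,0],"hand":0.04},{"linear":[0,0,0],"dr":[0,0,0],"hand":0.03},{"linear":[0,0,0],"dr":[0,0,0],"hand":0.015},{"linear":[0,0,0],"dr":[0,0,0],"hand":0.01},{"linear":[0,0,0],"dr":[0,0,0],"hand":0.01}]'
```

```text
t: 2.75
tcp_pos: [524.3, 187.2, 24.1]
orientation: [-3.141, 0.0, 1.836]
wrist_force: [-0.6, 0.2, 1.0]
gripper_width: 60.3
finger_force: 0.0
t: 3.38
tcp_pos: [525.2, 187.3, 25.3]
orientation: [3.14, -0.0, 1.836]
wrist_force: [-0.8, -0.8, 6.0]
gripper_width: 19.4
finger_force: 59.0
```

Gripped at a width of 19.4 mm. I'll lift straight up and carry it toward the nest.

```bash
python3 -m inch '[{"linear":[0,0,-0.01],"dr":[0,0,0],"hand":0.01},{"linear":[0,0,-0.04],"dr":[0,0,0],"hand":0.01},{"linear":[0,0,-0.09],"dr":[0,0,0],"hand":0.01},{"linear":[0,0,-0.15],"dr":[0,0,0],"hand":0.01},{"linear":[0,0,-0.21],"dr":[0,0,0],"hand":0.01}]'; python3 -m inch '[{"linear":[0,0,0],"dr":[0,0,4],"hand":0.01},{"linear":[-0.03,0,0],"dr":[0,0,8],"hand":0.01},{"linear":[-0.08,0,0],"dr":[0,0,12],"hand":0.01},{"linear":[-0.13,-0.03,0],"dr":[0,0,15.2],"hand":0.01},{"linear":[-0.19,-0.06,0],"dr":[0,0,15.2],"hand":0.01}]'
python3 - <<'E'
from h import *
print(vision.calibration('wrist')); im,c=snap('scene','s1.png')
E
```

```text
t: 4.0
tcp_pos: [524.0, 186.8, 236.6]
orientation: [-3.141, -0.0, 1.836]
wrist_force: [0.7, 1.0, -1.1]
gripper_width: 19.3
finger_force: 58.6
t: 4.62
tcp_pos: [516.5, -8.8, 234.6]
orientation: [-3.142, -0.0, 1.572]
wrist_force: [1.5, -1.0, -1.2]
gripper_width: 19.4
finger_force: 58.7
{'vertical_fov': 69.12913652657832, 'cx': 259.2699174829019, 'cy': 193.18421897998542, 'R': array([[ 9.99999052e-01,  1.22911292e-03, -6.21481572e-04],
       [ 1.35226286e-03, -9.61831059e-01,  2.73640612e-01],
       [-2.61425068e-04, -2.73641193e-01, -9.61831809e-01]]), 't': array([-516.3609989 ,  -45.65269939,  380.50203158])}
```

View pics/s1.png

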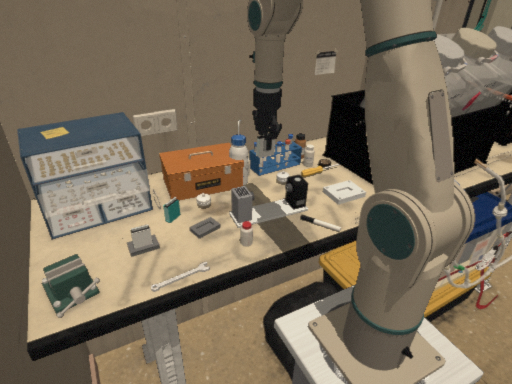

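The scene view shows the cell lifted out, the stand empty at (205,228), and the nest at (345,191). I'll go on toward the nest.

```bash
python3 -m inch '[{"linear":[-0.055,-0.005,0],"dr":[0,0,0],"hand":0.01},{"linear":[-0.11,-0.01,0],"dr":[0,0,0],"hand":0.01},{"linear":[-0.165,-0.015,0],"dr":[0,0,0],"hand":0.01},{"linear":[-0.22,-0.02,0],"dr":[0,0,0],"hand":0.01},{"linear":[-0.272,-0.026,0],"dr":[0,0,0],"hand":0.01}]';python3 -m inch '[{"linear":[0,0,0],"dr":[0,0,0],"hand":0.01},{"linear":[0,0,0],"dr":[0,0,0],"hand":0.01},{"linear":[0,0,0],"dr":[0,0,0],"hand":0.01},{"linear":[0,0,0],"dr":[0,0,0],"hand":0.01},{"linear":[0,0,0],"dr":[0,0,0],"hand":0.01}]'
python3 - <<'E'
from h import *
im,c=snap('wrist','w3.png'); s=ctrl.observe(); print(s['tcp_pos'],s['orientation'])
E
```

```text
t: 5.3
tcp_pos: [490.9, -281.1, 234.8]
orientation: [3.141, -0.0, 1.571]
wrist_force: [0.9, 0.4, -1.5]
gripper_width: 19.5
finger_force: 58.7
t: 5.92
tcp_pos: [491.6, -278.8, 234.4]
orientation: [3.142, -0.0, 1.572]
wrist_force: [0.3, 0.1, -0.0]
gripper_width: 19.3
finger_force: 58.7
[ 491.504538   -278.99012202  234.35865041] [-3.14155777e+00 -7.66001372e-05  1.57183604e+00]
```

View pics/w3.png

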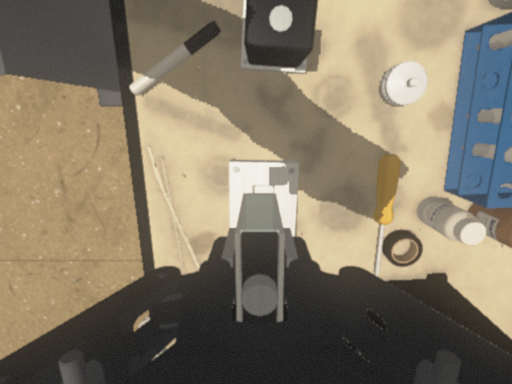

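The wrist view shows the nest with its top edge at row 161 (columns 229–298), screws at (237,170) and (292,170), and the pocket edge near (264,187). The held cell's button is at (261,296). I'll fit the edges next.

Run:
```python
from h import *
im,c=load('w3.png'); g=cv2.cvtColor(im,cv2.COLOR_RGB2GRAY).astype(float); g=cv2.GaussianBlur(g,(3,3),0)
hs=cv2.cvtColor(im,cv2.COLOR_RGB2HSV)[:,:,1].astype(float)
def edge(prof,o):  # strongest gradient, subpixel
    d=np.abs(np.diff(prof)); i=int(np.argmax(d)); i=min(max(i,1),len(d)-2); a,b,e=d[i-1:i+2]; return o+i+.5+.5*(a-e)/(a-2*b+e+1e-9)
hs=cv2.GaussianBlur(hs,(3,3),0)
L=[(edge(hs[v,220:238],220),v) for v in range(168,226,4)]
Rr=[(edge(hs[v,290:306],290),v) for v in range(168,226,4)]
T=[(u,edge(hs[153:168,u],153)) for u in range(236,292,4)]
fit={}
for n,pts in (('L',L),('R',Rr),('T',T)):
    P=np.array([onz(c,u,v,20)[:2] for u,v in pts]); vx,vy,x0,y0=cv2.fitLine(P.astype(np.float32),cv2.DIST_HUBER,0,.01,.01).ravel(); fit[n]=(vx,vy,x0,y0)
    r=(P-[x0,y0])@[-vy,vx]; print(n,'dir',np.degrees(np.arctan2(vy,vx)).round(2),'pt',x0.round(1),y0.round(1),'res',r.std().round(2))
print('w',fit['R'][2]-fit['L'][2])
for n,u,v,z in [('screwL',237,170,22),('screwR',292,170,22),('button',261,296,283.4)]: print(n,onz(c,u,v,z).round(1))
print(g[180:196,255].astype(int).tolist()); print(g[180:196,262].astype(int).tolist()); print(g[192,240:292].astype(int).tolist())
s=None; print('Rcam',np.degrees(np.arctan2(c['R'][0,1],c['R'][0,0])))
```

```text
L dir 88.94 pt 450.7 -318.8 res 0.08
R dir 89.24 pt 541.6 -315.9 res 0.19
T dir -0.82 pt 492.9 -266.8 res 0.37
w 90.963135
screwL [ 462.6 -279.2   22. ]
screwR [ 533.9 -279.    22. ]
button [ 492.3 -278.1  283.4]
[238, 238, 238, 236, 229, 219, 216, 222, 226, 227, 227, 223, 203, 168, 144, 139]
[239, 239, 239, 237, 233, 230, 232, 236, 237, 237, 238, 234, 214, 175, 145, 138]
[238, 236, 232, 225, 221, 220, 219, 217, 215, 214, 213, 205, 186, 172, 182, 203, 214, 215, 214, 213, 213, 213, 214, 214, 215, 215, 215, 214, 213, 212, 212, 211, 206, 203, 210, 223, 233, 236, 236, 236, 238, 238, 237, 237, 236, 236, 236, 234, 223, 195, 163, 147]
Rcam 0.10331966283567412
```

Nest: about (496, -327.2), yaw -1°. I'll align over it and descend part way.

```bash
python3 -m inch '[{"linear":[-0.025,0.002,0.02],"dr":[0,0,1],"hand":0.01},{"linear":[-0.0486,0.0042,0.06],"dr":[0,0,1],"hand":0.01},{"linear":[-0.0486,0.0042,0.11],"dr":[0,0,1],"hand":0.01},{"linear":[-0.0486,0.0042,0.16],"dr":[0,0,1],"hand":0.01},{"linear":[-0.0486,0.0042,0.18],"dr":[0,0,1],"hand":0.01}]'; python3 -m inch '[{"linear":[0,0,0],"dr":[0,0,0],"hand":0.01},{"linear":[0,0,0.002],"dr":[0,0,0],"hand":0.01},{"linear":[0,0,0.004],"dr":[0,0,0],"hand":0.01},{"linear":[0,0,0.007],"dr":[0,0,0],"hand":0.01},{"linear":[0,0,0.01],"dr":[0,0,0],"hand":0.01}]'
```

```text
t: 6.6
tcp_pos: [493.9, -326.9, 51.2]
orientation: [-3.137, -0.003, 1.553]
wrist_force: [-0.5, 0.2, -0.5]
gripper_width: 19.5
finger_force: 58.7
t: 7.22
tcp_pos: [495.7, -328.3, 44.6]
orientation: [3.141, 0.0, 1.553]
wrist_force: [0.2, 1.1, -0.8]
gripper_width: 19.4
finger_force: 58.7
```

```bash
python3 -m inch '[{"linear":[0,0,0.002],"dr":[0,0,0],"hand":0.01},{"linear":[0,0,0.004],"dr":[0,0,0],"hand":0.01},{"linear":[0,0,0.006],"dr":[0,0,0],"hand":0.01},{"linear":[0,0,0.008],"dr":[0,0,0],"hand":0.01},{"linear":[0,0,0.0095],"dr":[0,0,0],"hand":0.01}]'
```

```text
t: 7.85
tcp_pos: [495.5, -328.1, 34.6]
orientation: [-3.142, -0.0, 1.553]
wrist_force: [-0.4, -0.3, -0.8]
gripper_width: 19.5
finger_force: 58.7
```

```bash
python3 -m inch '[{"linear":[0,0,0.0015],"dr":[0,0,0],"hand":0.01},{"linear":[0,0,0.003],"dr":[0,0,0],"hand":0.01},{"linear":[0,0,0.0042],"dr":[0,0,0],"hand":0.01},{"linear":[0,0,0.005],"dr":[0,0,0],"hand":0.01},{"linear":[0,0,0.005],"dr":[0,0,0],"hand":0.01}]'
```

```text
t: 8.48
tcp_pos: [495.5, -328.1, 29.7]
orientation: [-3.142, -0.0, 1.553]
wrist_force: [-0.2, 0.2, -0.9]
gripper_width: 19.5
finger_force: 58.7
```

```bash
python3 -m inch '[{"linear":[0,0,0.0005],"dr":[0,0,0],"hand":0.01},{"linear":[0,0,0.001],"dr":[0,0,0],"hand":0.01},{"linear":[0,0,0.0015],"dr":[0,0,0],"hand":0.01},{"linear":[0,0,0.0015],"dr":[0,0,0],"hand":0.01},{"linear":[0,0,0.0015],"dr":[0,0,0],"hand":0.01}]'
```

```text
t: 9.1
tcp_pos: [495.6, -328.2, 29.3]
orientation: [3.141, 0.0, 1.553]
wrist_force: [-2.0, 0.7, 7.9]
gripper_width: 19.1
finger_force: 60.0
```

It touched the pocket floor at the expected height. I'll release, then lift.

```bash
python3 -m inch '[{"linear":[0,0,0],"dr":[0,0,0],"hand":0.022},{"linear":[0,0,0],"dr":[0,0,0],"hand":0.03},{"linear":[0,0,0],"dr":[0,0,0],"hand":0.045},{"linear":[0,0,0],"dr":[0,0,0],"hand":0.06},{"linear":[0,0,0],"dr":[0,0,0],"hand":0.06}]'; python3 -m inch '[{"linear":[0,0,-0.02],"dr":[0,0,0],"hand":0.06},{"linear":[0,0,-0.06],"dr":[0,0,0],"hand":0.06},{"linear":[0,0,-0.11],"dr":[0,0,0],"hand":0.06},{"linear":[0,0,-0.16],"dr":[0,0,0],"hand":0.06},{"linear":[0,0,-0.205],"dr":[0,0,0],"hand":0.06}]'
python3 - <<'E'
from h import *
im,c=snap('wrist','w4.png'); s=ctrl.observe(); print(s['tcp_pos'],s['orientation'])
im,c2=snap('scene','s2.png')
a=load('w4.png')[0]
cr=lambda im,x,y,w,h:cv2.resize(im[y:y+h,x:x+w],(400,600),interpolation=cv2.INTER_CUBIC)
cv2.imwrite('pics/crop3.png',np.hstack([cr(a,190,90,140,210),cr(im,315,155,60,90)])[:,:,::-1])
for z in (20,70,78): print(z,np.round(proj(c,(495.6,-328,z)),1),np.round(proj(c2,(495.6,-328,z)),1))
# photometer from wrist0
im,c=load('wrist0.png')
hs=cv2.cvtColor(im,cv2.COLOR_RGB2HSV)
for v in (165,180,225,235): print(v,hs[v,120:205:3,1].tolist())
E
```

```text
t: 9.72
tcp_pos: [495.5, -328.1, 28.2]
orientation: [-3.142, -0.0, 1.553]
wrist_force: [-0.3, -0.7, -0.6]
gripper_width: 59.4
finger_force: 0.0
t: 10.35
tcp_pos: [495.7, -328.3, 236.9]
orientation: [3.139, 0.001, 1.553]
wrist_force: [0.4, -1.0, 0.3]
gripper_width: 59.9
finger_force: 0.0
[ 498.44868714 -330.27199076  242.91451011] [3.13057251 0.00638885 1.55292699]
20 [259.  168.7] [343.9 189.2]
70 [259. 177.] [346.3 177. ]
78 [259.  178.6] [346.6 175. ]
165 [60, 55, 58, 52, 25, 26, 18, 27, 25, 25, 21, 20, 22, 25, 21, 24, 27, 26, 23, 19, 25, 23, 23, 25, 43, 57, 65, 59, 63]
180 [55, 53, 59, 64, 25, 25, 27, 25, 23, 23, 21, 21, 19, 26, 26, 21, 24, 21, 22, 21, 25, 23, 24, 24, 41, 64, 61, 52, 60]
225 [62, 67, 67, 65, 64, 21, 17, 14, 16, 15, 15, 15, 18, 15, 15, 15, 17, 16, 16, 14, 17, 14, 14, 19, 50, 73, 71, 71, 71]
235 [67, 62, 63, 68, 63, 36, 17, 15, 13, 15, 17, 16, 17, 17, 15, 27, 27, 25, 28, 27, 27, 28, 16, 21, 43, 71, 68, 71, 71]
```

View pics/crop3.png

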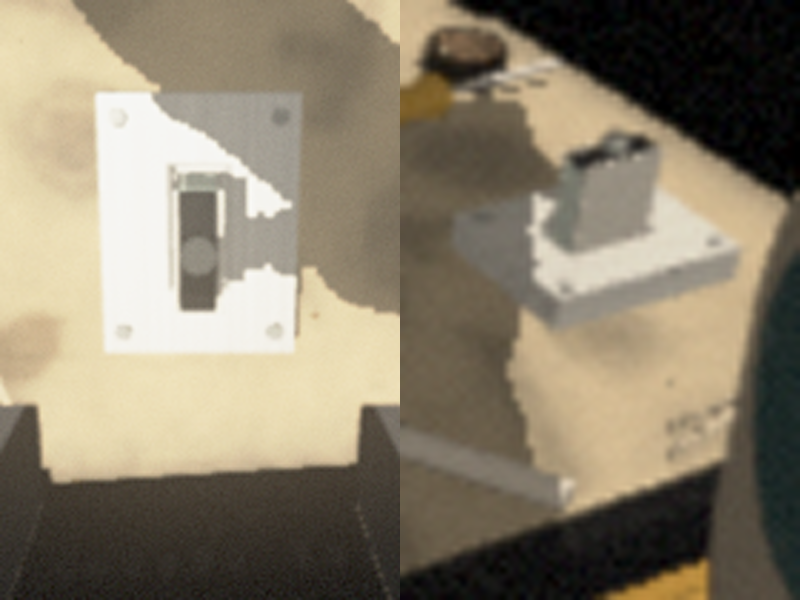

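The crop shows the button cell upright and sunk in the nest pocket: (190,250) in the left panel, and standing in the block in the right panel. Next I move over the photometer to measure it.

```bash
python3 -m inch '[{"linear":[0.052,0.003,0],"dr":[0,0,-1],"hand":0.06},{"linear":[0.104,0.006,0],"dr":[0,0,-1],"hand":0.06},{"linear":[0.156,0.009,0],"dr":[0,0,-1],"hand":0.06},{"linear":[0.208,0.012,0],"dr":[0,0,-1],"hand":0.06},{"linear":[0.2583,0.0124,0],"dr":[0,0,-1],"hand":0.06}]';python3 -m inch '[{"linear":[0,0,0],"dr":[0,0,0],"hand":0.06},{"linear":[0,0,0],"dr":[0,0,0],"hand":0.06},{"linear":[0,0,0],"dr":[0,0,0],"hand":0.06},{"linear":[0,0,0],"dr":[0,0,0],"hand":0.06},{"linear":[0,0,0],"dr":[0,0,0],"hand":0.06}]'
python3 - <<'E'
from h import *
im,c=snap('wrist','w5.png'); s=ctrl.observe(); print(s['tcp_pos'],s['orientation'])
hs=cv2.cvtColor(im,cv2.COLOR_RGB2HSV)
for n,X in [('plate',[(473,90,10),(553,90,10),(553,-160,10),(473,-160,10)]),('lamp',[(482,38,104),(544,38,104),(544,86,104),(482,86,104)]),('det',[(482,-108,104),(544,-108,104),(544,-156,104),(482,-156,104)])]:
    print(n,[np.round(proj(c,x)).tolist() for x in X])
print('rows sat/val by row')
for v in range(0,260,12): print(v,' '.join('%d/%d'%(hs[v,u,1],hs[v,u,2]) for u in range(200,320,6)))
E
```

```text
t: 11.08
tcp_pos: [512.2, -68.3, 233.9]
orientation: [3.141, -0.0, 1.571]
wrist_force: [0.5, 0.4, -0.1]
gripper_width: 59.9
finger_force: 0.0
t: 11.7
tcp_pos: [512.3, -70.9, 233.3]
orientation: [-3.141, 0.0, 1.569]
wrist_force: [-0.5, -0.2, -0.1]
gripper_width: 59.7
finger_force: 0.0
[512.382488   -70.68910327 233.257788  ] [-3.14148783e+00  2.58216700e-05  1.56971425e+00]
plate [[226.0, 33.0], [294.0, 33.0], [288.0, 230.0], [232.0, 230.0]]
lamp [[226.0, 69.0], [294.0, 69.0], [296.0, 8.0], [224.0, 8.0]]
det [[230.0, 220.0], [290.0, 220.0], [288.0, 261.0], [232.0, 261.0]]
rows sat/val by row
0 69/214 68/220 67/220 67/209 67/197 66/179 62/180 65/188 66/208 65/219 63/221 66/217 68/203 68/198 64/198 66/185 66/194 69/213 73/211 73/177
12 69/212 66/220 71/219 71/216 65/208 64/192 57/175 22/173 19/172 21/172 18/171 18/171 20/169 19/164 18/166 22/163 19/162 20/163 68/180 76/174
24 62/128 64/218 66/221 65/222 66/216 65/200 56/164 21/181 23/112 20/130 24/137 20/162 17/167 21/170 18/170 17/164 22/162 20/167 76/175 75/169
36 66/158 66/221 62/223 64/219 63/219 67/205 31/164 18/181 30/95 21/87 24/
[... 1878 characters left out ...]
/127 60/127 62/131 67/130
204 47/81 71/161 69/195 68/191 64/188 16/234 49/63 50/61 38/68 24/74 30/69 32/72 40/58 40/58 29/139 61/113 64/120 67/206 65/219 73/217
216 70/222 68/222 70/220 68/219 68/217 37/137 49/63 46/66 59/61 58/62 49/63 41/62 50/61 72/57 40/64 66/123 68/192 68/218 65/222 69/222
228 67/222 67/223 69/222 65/223 68/222 48/74 41/75 44/76 39/72 43/71 35/73 45/73 50/72 48/75 35/66 69/219 66/219 68/213 71/208 69/206
240 63/73 69/223 68/222 67/224 69/218 52/73 56/73 46/77 26/164 25/193 25/194 29/143 44/75 54/71 65/86 71/211 68/204 72/208 68/194 65/177
252 57/71 67/222 66/221 66/224 66/225 50/71 44/75 56/78 49/73 60/76 56/77 43/78 54/75 59/74 66/150 68/220 70/203 66/201 69/185 68/164
```

Run:
```python
from h import *
im,c=load('w5.png'); hv=cv2.GaussianBlur(cv2.cvtColor(im,cv2.COLOR_RGB2HSV).astype(np.float32),(3,3),0); S=hv[:,:,1];V=hv[:,:,2]
def edge(p,o):
    d=np.abs(np.diff(p)); i=min(max(int(np.argmax(d)),1),len(d)-2); a,b,e=d[i-1:i+2]; return o+i+.5+.5*(a-e)/(a-2*b+e+1e-9)
H=lambda A,us,a,b:[(u,edge(A[a:b,u],a)) for u in us]
W=lambda A,vs,a,b:[(edge(A[v,a:b],a),v) for v in vs]
sets={'plateL':(W(S,range(85,196,4),222,242),10),'plateR':(W(S,range(85,196,4),276,304),10),
'lampL':(W(S,range(18,64,3),226,250),104),'lampR':(W(S,range(18,56,3),290,316),104),
'lampB':(H(S,range(245,300,3),2,20),104),'lampF':(H(V,range(240,290,3),60,76),104),'detF':(H(V,range(236,284,3),216,232),104),
'detL':(W(V,range(225,262,3),222,242),104),'detR':(W(V,range(232,262,3),276,296),104)}
for n,(pts,z) in sets.items():
    P=np.array([onz(c,u,v,z)[:2] for u,v in pts],np.float32); vx,vy,x0,y0=cv2.fitLine(P,cv2.DIST_HUBER,0,.01,.01).ravel()
    r=(P-[x0,y0])@[-vy,vx]; print(n,'dir',np.degrees(np.arctan2(vy,vx)).round(2),'pt',x0.round(1),y0.round(1),'med|r|',np.median(abs(r)).round(2),'px',np.round(pts[0],1),np.round(pts[-1],1))
```

```text
plateL dir 86.1 pt 475.8 -32.9 med|r| 0.09 px [233.3  85. ] [229.3 193. ]
plateR dir 86.4 pt 554.9 -47.3 med|r| 0.11 px [298.2  85. ] [288. 193.]
lampL dir 85.03 pt 491.3 60.8 med|r| 0.08 px [236.6  18. ] [233.9  63. ]
lampR dir 87.28 pt 552.8 65.7 med|r| 0.1 px [306.7  18. ] [303.8  54. ]
lampB dir -3.68 pt 524.6 86.2 med|r| 0.04 px [245.    5.4] [299.    9.5]
lampF dir -4.05 pt 520.9 40.3 med|r| 0.11 px [240.   70.5] [288.   67.3]
detF dir -3.43 pt 513.9 -114.9 med|r| 0.9 px [236.  224.6] [281.  228.1]
detL dir 87.06 pt 479.1 -130.6 med|r| 0.27 px [228.7 225. ] [235.2 261. ]
detR dir 85.01 pt 539.4 -137.5 med|r| 0.25 px [286. 232.] [282.2 259. ]
```

Photometer: beam middle at about (515.7, -33.6), yaw -3.8°. I'll move to the bar cell.

```bash
python3 -m inch '[{"linear":[0.058,0.002,0],"dr":[0,0,0],"hand":0.06},{"linear":[0.116,0.004,0],"dr":[0,0,0],"hand":0.06},{"linear":[0.174,0.006,0],"dr":[0,0,0],"hand":0.06},{"linear":[0.232,0.008,0],"dr":[0,0,0],"hand":0.06},{"linear":[0.29,0.012,0],"dr":[0,0,0],"hand":0.06}]';python3 -m inch '[{"linear":[0.05,0,0],"dr":[0,0,0],"hand":0.06},{"linear":[0.1,0,0.02],"dr":[0,0,0],"hand":0.06},{"linear":[0.1517,0,0.05],"dr":[0,0,-0.4],"hand":0.06},{"linear":[0.1517,0,0.08],"dr":[0,0,-0.4],"hand":0.06},{"linear":[0.1517,0,0.1],"dr":[0,0,-0.4],"hand":0.06}]'
python3 - <<'E'
from h import *
im,c=snap('wrist','w6.png'); s=ctrl.observe(); print(s['tcp_pos'],s['orientation'])
hv=cv2.GaussianBlur(cv2.cvtColor(im,cv2.COLOR_RGB2HSV).astype(np.float32),(3,3),0)
for X in [(514.5,396.7,66),(534.5,346.7,66),(499.5,411.7,14),(549.5,331.7,14)]: print(np.round(proj(c,X),1))
V=hv[:,:,2]; S=hv[:,:,1]
print('row190 V',V[190,215:305].astype(int).tolist()); print('col cx V',V[140:250,260].astype(int).tolist()); print('col cx-4.. V',V[140:250,251].astype(int).tolist());
E
```

```text
t: 12.38
tcp_pos: [524.4, 221.5, 233.4]
orientation: [3.141, 0.0, 1.57]
wrist_force: [1.2, 0.5, -0.3]
gripper_width: 60.2
finger_force: 0.0
t: 13.0
tcp_pos: [523.5, 371.9, 131.3]
orientation: [-3.14, 0.001, 1.579]
wrist_force: [-0.1, -0.4, -0.4]
gripper_width: 59.9
finger_force: 0.0
[522.50663039 370.47717783 129.01316141] [-3.13674269  0.00376627  1.57841114]
[248.  174.7]
[272.7 235.1]
[234.2 146.9]
[285.  227.3]
row190 V [191, 190, 189, 189, 188, 187, 187, 187, 186, 185, 185, 185, 184, 183, 180, 178, 177, 176, 172, 162, 147, 137, 134, 130, 116, 96, 84, 82, 81, 80, 80, 83, 107, 156, 196, 187, 137, 91, 72, 69, 70, 85, 122, 163, 184, 184, 180, 176, 168, 147, 110, 77, 62, 59, 63, 79, 110, 135, 134, 112, 89, 79, 77, 78, 79, 79, 78, 77, 77, 78, 81, 92, 105, 111, 111, 113, 113, 112, 112, 112, 112, 112, 112, 113, 113, 113, 114, 115, 115, 115]
col cx V [195, 195, 195, 194, 186, 161, 130, 120, 132, 140, 142, 141, 140, 139, 139, 139, 139, 139, 139, 135, 127, 121, 128, 142, 142, 130, 120, 117, 116, 116, 117, 118, 121, 125, 116, 92, 73, 68, 73, 83, 101, 131, 163, 182, 187, 186, 185, 185, 186, 185, 184, 177, 154, 124, 106, 101, 102, 102, 101, 101, 101, 101, 101, 102, 103, 103, 103, 103, 103, 102, 102, 102, 102, 103, 104, 103, 103, 103, 104, 105, 104, 103, 103, 102, 102, 103, 103, 103, 104, 104, 104, 104, 104, 105, 115, 141, 171, 187, 191, 191, 191, 191, 192, 192, 193, 193, 192, 192, 192, 192]
col cx-4.. V [198, 198, 198, 198, 190, 164, 131, 121, 132, 141, 143, 143, 142, 143, 142, 142, 141, 141, 140, 138, 130, 121, 117, 116, 114, 113, 113, 114, 114, 114, 115, 116, 118, 125, 133, 142, 150, 151, 149, 145, 142, 140, 140, 140, 139, 138, 137, 137, 137, 137, 137, 137, 136, 133, 121, 106, 100, 99, 97, 94, 91, 88, 87, 87, 87, 88, 88, 88, 88, 89, 88, 88, 88, 88, 88, 89, 89, 89, 88, 86, 85, 85, 85, 84, 84, 85, 90, 98, 107, 112, 115, 118, 121, 131, 150, 171, 183, 186, 186, 186, 186, 186, 186, 187, 187, 188, 189, 190, 189, 188]
```

The bar cell is where predicted. I'll descend and grip.

```bash
python3 -m inch '[{"linear":[0,0,0.02],"dr":[0,0,0],"hand":0.06},{"linear":[0,0,0.05],"dr":[0,0,0],"hand":0.06},{"linear":[0,0,0.08],"dr":[0,0,0],"hand":0.06},{"linear":[0,0,0.1],"dr":[0,0,0],"hand":0.06},{"linear":[0,0,0.108],"dr":[0,0,0],"hand":0.06}]'; python3 -m inch '[{"linear":[0,0,0],"dr":[0,0,0],"hand":0.04},{"linear":[0,0,0],"dr":[0,0,0],"hand":0.03},{"linear":[0,0,0],"dr":[0,0,0],"hand":0.015},{"linear":[0,0,0],"dr":[0,0,0],"hand":0.01},{"linear":[0,0,0],"dr":[0,0,0],"hand":0.01}]'
```

```text
t: 13.68
tcp_pos: [524.2, 371.2, 24.4]
orientation: [-3.141, 0.001, 1.578]
wrist_force: [-0.3, -0.7, -0.1]
gripper_width: 60.0
finger_force: 0.0
t: 14.3
tcp_pos: [525.3, 372.2, 26.5]
orientation: [3.14, -0.001, 1.578]
wrist_force: [0.2, -0.2, 5.8]
gripper_width: 19.1
finger_force: 59.1
```

```bash
python3 -m inch '[{"linear":[0,0,0],"dr":[0,0,0],"hand":0.01},{"linear":[0,0,0],"dr":[0,0,0],"hand":0.01},{"linear":[0,0,0],"dr":[0,0,0],"hand":0.01},{"linear":[0,0,0],"dr":[0,0,0],"hand":0.01},{"linear":[0,0,0],"dr":[0,0,0],"hand":0.01}]'; python3 -m inch '[{"linear":[0,0,-0.01],"dr":[0,0,0],"hand":0.01},{"linear":[0,0,-0.04],"dr":[0,0,0],"hand":0.01},{"linear":[0,0,-0.09],"dr":[0,0,0],"hand":0.01},{"linear":[0,0,-0.15],"dr":[0,0,0],"hand":0.01},{"linear":[0,0,-0.205],"dr":[0,0,0],"hand":0.01}]';python3 -m inch '[{"linear":[-0.03,0,0],"dr":[0,0,1],"hand":0.01},{"linear":[-0.08,-0.002,0],"dr":[0,0,2],"hand":0.01},{"linear":[-0.14,-0.004,0],"dr":[0,0,4],"hand":0.01},{"linear":[-0.2,-0.006,0],"dr":[0,0,4.2],"hand":0.01},{"linear":[-0.26,-0.007,0],"dr":[0,0,4.2],"hand":0.01}]'
```

```text
t: 14.92
tcp_pos: [525.2, 372.2, 26.5]
orientation: [3.14, -0.001, 1.578]
wrist_force: [-0.1, 0.8, 5.5]
gripper_width: 19.6
finger_force: 59.1
t: 15.55
tcp_pos: [524.1, 371.3, 232.6]
orientation: [3.142, -0.0, 1.578]
wrist_force: [0.6, 0.7, -1.0]
gripper_width: 19.4
finger_force: 58.6
t: 16.18
tcp_pos: [518.6, 109.6, 230.6]
orientation: [-3.142, 0.0, 1.505]
wrist_force: [0.5, 0.3, -0.9]
gripper_width: 19.3
finger_force: 58.7
```

```bash
python3 -m inch '[{"linear":[-0.04,0.002,0],"dr":[0,0,0],"hand":0.01},{"linear":[-0.09,0.004,0],"dr":[0,0,0],"hand":0.01},{"linear":[-0.1443,0.0062,0],"dr":[0,0,0],"hand":0.01},{"linear":[-0.1443,0.0062,0],"dr":[0,0,0],"hand":0.01},{"linear":[-0.1443,0.0062,0],"dr":[0,0,0],"hand":0.01}]';python3 -m inch '[{"linear":[0,0,0],"dr":[0,0,0],"hand":0.01},{"linear":[0,0,0.01],"dr":[0,0,0],"hand":0.01},{"linear":[0,0,0.03],"dr":[0,0,0],"hand":0.01},{"linear":[0,0,0.05],"dr":[0,0,0],"hand":0.01},{"linear":[0,0,0.05],"dr":[0,0,0],"hand":0.01}]'
python3 - <<'E'
from h import *
im,c=snap('wrist','w7.png'); s=ctrl.observe(); p=s['tcp_pos']; print(p,s['orientation'])
V=cv2.cvtColor(im,cv2.COLOR_RGB2GRAY)
y=np.array([np.cos(1.505),np.sin(1.505)])
for z,off in ((39.5,-25),(39.5,25),(47.5,-22),(47.5,22)):
    print(off,np.round(proj(c,[*(p[:2]+off*y),p[2]+z]),1))
print('col260',V[195:340,260].tolist()); print('col252',V[195:340,252].tolist()); print('row260',V[260,220:300].tolist())
E
```

```text
t: 16.8
tcp_pos: [515.6, -32.4, 230.5]
orientation: [-3.141, -0.001, 1.504]
wrist_force: [0.2, 0.7, -1.1]
gripper_width: 19.1
finger_force: 58.6
t: 17.42
tcp_pos: [514.4, -32.0, 178.6]
orientation: [-3.137, 0.0, 1.506]
wrist_force: [0.2, -0.0, 0.7]
gripper_width: 19.6
finger_force: 58.7
[515.32543813 -32.22087853 179.60804123] [-3.13961571e+00 -1.56671434e-05  1.50560585e+00]
-25 [260.8 333.6]
25 [261.2 230.5]
-22 [260.9 342.2]
22 [261.2 246.5]
col260 [141, 141, 141, 139, 138, 140, 139, 143, 141, 142, 138, 142, 139, 142, 139, 142, 138, 137, 135, 139, 137, 138, 136, 137, 139, 137, 138, 139, 140, 137, 141, 156, 164, 141, 85, 54, 54, 55, 54, 52, 57, 56, 58, 75, 93, 104, 107, 104, 107, 108, 110, 113, 113, 120, 120, 120, 119, 119, 120, 115, 117, 116, 120, 120, 117, 118, 117, 121, 117, 120, 116, 117, 116, 117, 115, 116, 119, 115, 118, 114, 117, 116, 114, 115, 116, 116, 116, 115, 117, 119, 117, 115, 118, 112, 113, 116, 116, 116, 119, 116, 116, 117, 118, 114, 116, 116, 118, 117, 118, 116, 118, 117, 115, 114, 114, 114, 118, 115, 116, 118, 112, 115, 115, 115, 117, 115, 112, 114, 111, 98, 68, 4
[... 344 characters left out ...]
, 97, 97, 95, 94, 92, 99, 94, 97, 94, 96, 96, 93, 93, 95, 93, 95, 92, 91, 97, 95, 94, 91, 91, 94, 89, 95, 91, 93, 89, 90, 93, 92, 90, 86, 86, 83, 84, 83, 84, 85, 76, 86, 82, 83, 86, 84, 82, 85, 87, 84, 82, 84, 82, 83, 84, 81, 88, 83, 82, 82, 83, 83, 80, 83, 85, 76, 84, 72, 56, 44, 42, 40, 42, 41, 38, 38, 43, 40, 43, 40, 36, 40, 41, 42]
row260 [52, 56, 58, 59, 59, 68, 79, 91, 104, 113, 115, 114, 103, 72, 66, 97, 136, 142, 142, 138, 118, 88, 64, 49, 49, 48, 47, 46, 51, 49, 50, 67, 92, 113, 117, 117, 116, 122, 118, 120, 118, 119, 118, 118, 120, 114, 106, 85, 59, 51, 48, 49, 52, 52, 53, 48, 56, 83, 115, 135, 141, 143, 142, 124, 81, 63, 87, 114, 118, 118, 112, 101, 85, 81, 64, 69, 62, 59, 59, 58]
```

```bash
python3 -m inch '[{"linear":[-0.0009,0.0003,0.02],"dr":[0,0,0],"hand":0.01},{"linear":[-0.0009,0.0003,0.045],"dr":[0,0,0],"hand":0.01},{"linear":[-0.0009,0.0003,0.07],"dr":[0,0,0],"hand":0.01},{"linear":[-0.0009,0.0003,0.095],"dr":[0,0,0],"hand":0.01},{"linear":[-0.0009,0.0003,0.109],"dr":[0,0,0],"hand":0.01}]';python3 -m inch '[{"linear":[0,0,0],"dr":[0,0,0],"hand":0.01},{"linear":[0,0,0],"dr":[0,0,0],"hand":0.01},{"linear":[0,0,0],"dr":[0,0,0],"hand":0.01},{"linear":[0,0,0],"dr":[0,0,0],"hand":0.01},{"linear":[0,0,0],"dr":[0,0,0],"hand":0.01}]'
python3 - <<'E'
from h import *
s=ctrl.observe(); p=s['tcp_pos']; print(p,s['orientation'])
im,c=snap('wrist','w8.png'); V=cv2.cvtColor(im,cv2.COLOR_RGB2GRAY)
i2,c2=snap('scene','s3.png'); i3,c3=snap('side','d3.png')
b=np.array([515.7,-33.6,80]); y=np.array([.0663,.998,0])
for n,cc in (('wrist',c),('scene',c2),('side',c3)):
    print(n,'tip+',np.round(proj(cc,b+60*y+[0,0,14]),1),'celltop+',np.round(proj(cc,b+25*y+[0,0,30]),1),'lampTopF',np.round(proj(cc,b+73*y+[0,0,24]),1))
g=cv2.GaussianBlur(V,(3,3),0); print('col255',g[60:260:2,255].tolist())
E
```

```text
t: 18.1
tcp_pos: [516.4, -33.5, 70.9]
orientation: [3.142, -0.0, 1.505]
wrist_force: [0.5, 0.3, -0.4]
gripper_width: 19.4
finger_force: 58.7
t: 18.73
tcp_pos: [516.3, -33.8, 71.6]
orientation: [3.141, -0.0, 1.504]
wrist_force: [-0.1, -0.4, -1.5]
gripper_width: 19.1
finger_force: 58.7
[516.29192174 -33.77050555  71.60976994] [ 3.14105194e+00 -7.66906207e-05  1.50444886e+00]
wrist tip+ [258.  137.1] celltop+ [257.9 227.7] lampTopF [257.8 104.4]
scene tip+ [252.6 191.5] celltop+ [263.1 184.9] lampTopF [248.8 189.6]
side tip+ [256.1 199.3] celltop+ [259.3 201.5] lampTopF [254.9 194.7]
col255 [138, 171, 178, 169, 132, 93, 87, 88, 88, 98, 155, 184, 185, 186, 187, 187, 185, 174, 164, 155, 143, 118, 105, 114, 117, 118, 118, 119, 121, 121, 122, 122, 121, 122, 121, 119, 118, 118, 178, 183, 157, 159, 157, 158, 158, 157, 157, 157, 157, 157, 156, 157, 157, 157, 157, 157, 156, 156, 156, 155, 155, 155, 155, 155, 155, 149, 138, 144, 144, 145, 144, 144, 144, 144, 143, 143, 144, 142, 142, 142, 142, 142, 142, 157, 136, 61, 55, 55, 54, 74, 104, 108, 108, 113, 120, 121, 120, 120, 121, 121]
```

Run:
```python
from h import *
im,c=load('w8.png'); g=cv2.GaussianBlur(cv2.cvtColor(im,cv2.COLOR_RGB2GRAY),(3,3),0)
b=np.array([515.7,-33.6,80]); y=np.array([.0663,.998,0]); x=np.array([.998,-.0663,0])
for n,X in [('nozL',b+62*y-14*x),('nozR',b+62*y+14*x),('cellL',b+24*y-10*x+[0,0,30]),('cellR',b+24*y+10*x+[0,0,30])]: print(n,np.round(proj(c,X),1))
for v in (120,130,145,150): print(v,g[v,205:315:2].tolist())
print(240,g[240,225:295].tolist())
```

```text
nozL [228.6 130.4]
nozR [287.7 130.4]
cellL [233.3 230. ]
cellR [282.4 230. ]
120 [244, 245, 245, 244, 245, 246, 245, 245, 244, 245, 245, 245, 177, 107, 110, 111, 113, 116, 116, 118, 119, 119, 119, 121, 122, 122, 121, 120, 120, 117, 114, 111, 108, 107, 104, 101, 100, 98, 93, 90, 87, 90, 137, 156, 155, 156, 156, 157, 155, 174, 231, 241, 241, 242, 230]
130 [240, 245, 244, 244, 245, 245, 245, 245, 244, 245, 245, 245, 195, 111, 110, 114, 115, 117, 117, 118, 120, 121, 123, 123, 121, 119, 118, 116, 114, 112, 110, 108, 106, 103, 102, 99, 98, 95, 91, 88, 84, 115, 222, 236, 241, 243, 243, 243, 242, 242, 240, 240, 241, 242, 222]
145 [150, 166, 160, 159, 158, 161, 160, 161, 159, 159, 161, 162, 162, 161, 160, 159, 160, 159, 160, 160, 159, 160, 159, 157, 158, 157, 155, 159, 160, 156, 157, 155, 152, 153, 156, 158, 157, 156, 154, 155, 155, 159, 157, 154, 154, 156, 155, 155, 156, 156, 152, 154, 156, 154, 139]
150 [141, 158, 159, 158, 158, 161, 161, 160, 158, 159, 160, 162, 162, 160, 160, 159, 159, 159, 159, 160, 158, 160, 159, 157, 158, 157, 157, 159, 160, 157, 157, 154, 153, 153, 156, 158, 157, 155, 155, 156, 157, 160, 157, 154, 155, 156, 156, 155, 155, 155, 153, 153, 154, 152, 136]
240 [75, 92, 102, 105, 105, 105, 105, 105, 108, 118, 132, 142, 144, 143, 133, 112, 84, 61, 52, 51, 52, 53, 52, 52, 52, 53, 62, 78, 93, 102, 104, 103, 103, 104, 103, 103, 103, 104, 104, 103, 99, 88, 71, 57, 52, 52, 53, 53, 54, 53, 53, 56, 71, 97, 124, 141, 146, 144, 136, 122, 110, 106, 106, 107, 106, 106, 105, 100, 87, 69]
```

A final fine trim, then settle and hand in if all is steady.

```bash
python3 -m inch '[{"linear":[0.0004,-0.0002,0.0005],"dr":[0,0,0],"hand":0.01},{"linear":[0.0008,-0.0004,0.001],"dr":[0,0,0],"hand":0.01},{"linear":[0.0008,-0.0004,0.001],"dr":[0,0,0],"hand":0.01},{"linear":[0.0008,-0.0004,0.001],"dr":[0,0,0],"hand":0.01},{"linear":[0.0008,-0.0004,0.001],"dr":[0,0,0],"hand":0.01}]';python3 -m inch '[{"linear":[0,0,0],"dr":[0,0,0],"hand":0.01},{"linear":[0,0,0],"dr":[0,0,0],"hand":0.01},{"linear":[0,0,0],"dr":[0,0,0],"hand":0.01},{"linear":[0,0,0],"dr":[0,0,0],"hand":0.01},{"linear":[0,0,0],"dr":[0,0,0],"hand":0.01}]'
```

```text
t: 19.5
tcp_pos: [515.8, -33.0, 70.3]
orientation: [-3.142, -0.0, 1.504]
wrist_force: [0.4, -0.4, -1.2]
gripper_width: 18.9
finger_force: 58.7
t: 20.12
tcp_pos: [515.8, -32.9, 70.3]
orientation: [3.142, -0.0, 1.504]
wrist_force: [-0.4, 1.0, -0.9]
gripper_width: 19.5
finger_force: 58.7
```

```bash
python3 -c "
from rig import ctrl
print(ctrl.job_done())"
```

```text
the job is handed in; nothing more can be done
None
```

The button cell is seated in the reject nest and released, and the bar cell is held upright and still in the beam, centred and squared to within about 1 mm by my camera measurements; I handed the job in at about 20 s, and no verdict came back.

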